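# Close the split heater jacket on its dowels and hold it shut

### The job

Close the split heater jacket around its capsule: first take the long dowel from the pin stand and push it fully home, upright, in the empty bore of the bottom half, then fit the loose top half over both dowels and press it down against the spring plungers until the two halves meet flush. Finish while still holding the top half pressed shut with the gripper: the springs lift it again if you let go. Leave the short dowel in the stand, the spare capsule, the carton and the spatula where they are.

Things in the scene. Friction and masses are not known exactly. Their poses are not given: they have to be found in the camera images.
- bottom_half: Bottom half of the heater jacket, fixed to the bench: white block 160 (x) x 70 (y) mm on an aluminium foot 190 x 90 x 14 mm; its flat top face is 44 mm above the bench. Origin: centre of the foot's underside; x along its length, z up. At x = -60 mm stands a fixed dowel, at x = +60 mm is the empty bore. A capsule lies in its middle, four spring plungers stand in its top face.
- bore (a point): Centre of the mouth of the empty bore in the bottom half's top face: round, 11.2 mm diameter, 1.5 mm chamfer, 30 mm deep, vertical. Axes as the bottom half.
- fixed_dowel_tip (a point): Tip of the steel dowel fixed in the bottom half: 10 mm diameter, tip 34 mm above the top face, with a 3 mm taper.
- capsule_mid (a point): Middle of the steel capsule fixed in the bottom half's trough, at the height of the top face: lies along x, 66 mm long, radius 16 mm, so it stands 16 mm above the top face. The top half's hollow shell clears it.
- plunger0 (a joint): Travel (m, down) of one of four spring plungers, 8 mm diameter, at x = +-30, y = +-28 mm in the bottom half. 0: up, 5 mm above the top face; 0.005: pressed level. All four need about 6.4 N to start and 12 N level, more than the top half's weight, so alone it rests 5 mm open. They do not stay down.
- top_half: Loose top half, about 0.35 kg, upright on the bench: white flange 160 (x) x 70 (y) x 14 mm with two vertical through holes, 13 mm diameter, at x = +-60 mm, y = 0 (2 mm chamfers), and an arched hollow shell 80 mm long in the middle, rising to 38 mm. Origin: centre of the underside; x along its length, z up. Flush: origin 44 mm above the bottom half's. Symmetric: either way round is right.
- grip_bar (a point): Grip point of the top half, 60 mm above its underside, in the grey bar on its top: bar 60 (x) x 20 (y) mm, from 34 to 70 mm above the underside. Grip it across y (fingertips then just clear the shell). Axes as the top half.
- long_dowel: Loose steel dowel, 10 mm diameter, 64 mm long, 3 mm taper at both ends, 40 g, upright in one hole of the pin stand, 44 mm standing out. Origin: centre of its lower end; z up along it. Home in the bore, its lower end is 14 mm above the bench and 34 mm stand out. Gripped 52 mm above its lower end the fingertips end 3 mm over the top face; best close along the bottom half's y.
- dowel_mid (a point): Middle of the long dowel, 32 mm above its lower end. Fully home it is 46 mm above the bottom half's origin.
- pin_stand: Grey plastic stand, fixed to the bench, 120 (x) x 44 (y) x 26 mm, with two holes 11.5 mm in diameter and 20 mm deep, at x = -40 and +40 mm; either may hold the long dowel. Origin: centre of its underside.
- stub_dowel: Short steel dowel in the other hole of the stand, 10 mm diameter, 42 mm long, 22 mm stand out. Not needed; leave it. Origin: its lower end.
- spare_capsule: Spare white capsule standing on the bench, 52 mm widest, 96 mm high; leave it. Origin: centre of its underside.
- carton: Blue carton lying on the bench, 70 x 120 x 60 mm; leave it. Origin: centre of its underside.
- spatula: Spatula lying on the bench, 200 mm long along its x; leave it.
Things that resemble listed ones, but are neither listed nor needed, are in the scene too. Leave any orange or turquoise look-alike of the bottom_half alone.

How it is judged:
On the way, in this order (a step that is already met when the one before it is completed fails the run):
1. the long dowel is fully home in the empty bore, with the top half still away (horizontal distance between dowel_mid and bore below 0.004 m and z of dowel_mid in the frame of bottom_half between 0.042 and 0.0495 m and angle between the z axis of long_dowel and the z axis of bottom_half, either way round below 0.1 rad and horizontal distance between top_half and bottom_half above 0.1 m), for 0.2 s.
2. the top half is over both dowels (horizontal distance between dowel_mid and bore below 0.004 m and z of dowel_mid in the frame of bottom_half between 0.042 and 0.0495 m and angle between the z axis of long_dowel and the z axis of bottom_half, either way round below 0.1 rad and horizontal distance between top_half and bottom_half below 0.005 m and angle between the x axis of top_half and the x axis of bottom_half, either way round below 0.06 rad and z of top_half in the frame of bottom_half below 0.066 m), for 0.1 s.
At the end, for the whole second after the job is handed in: Long dowel home in the bore (4 mm, 3.5 mm of full depth, 0.1 rad); top half over both dowels (5 mm, 0.06 rad either way round, level 0.04 rad), gap under 1.6 mm, still, pressed on the bottom half and plungers with over 8 N, the fingers on it with over 2 N (horizontal distance between dowel_mid and bore below 0.004 m and z of dowel_mid in the frame of bottom_half between 0.042 and 0.0495 m and angle between the z axis of long_dowel and the z axis of bottom_half, either way round below 0.1 rad and horizontal distance between top_half and bottom_half below 0.005 m and angle between the x axis of top_half and the x axis of bottom_half, either way round below 0.06 rad and z of top_half in the frame of bottom_half between 0.042 and 0.0456 m and angle between the z axis of top_half and the z axis of bottom_half, either way round below 0.04 rad and contact force between bottom_half and top_half above 8 N and contact force between the fingers and top_half above 2 N and linear speed of top_half below 0.01 m/s); the arm keeps its last pose, push and grip.
It fails at once if the short dowel is moved by more than 30 mm (distance of stub_dowel from where it was at the start of the episode above 0.03 m).
It fails at once if the spare capsule is moved by more than 30 mm (distance of spare_capsule from where it was at the start of the episode above 0.03 m).
It fails at once if the carton is moved by more than 30 mm (distance of carton from where it was at the start of the episode above 0.03 m).
It fails at once if the spatula is moved by more than 30 mm (distance of spatula from where it was at the start of the episode above 0.03 m).
It also fails if it takes over 61 s, if anything falls off the work surface, if the arm or the gripper's body presses on something with over 40 N, if the wrist force passes 120 N, or if a joint passes its speed limit or range.

### The arm

A 6-joint arm with a two-finger parallel gripper is mounted at the origin on the work surface. World frame = base frame: x ahead of the robot, y to its left, z up, the work surface at z = 0. Lengths are in m, angles in rad, forces in N, time in s.
With the tool pointing down it reaches from about 0.275 to 0.875 m from the base axis. Payload 12.5 kg.
Tool frame: the origin (TCP) lies at the very end of the fingers, on their centre line; the grasp point (between the pads) lies 19 mm behind it; z points along the fingers, y is the line along which they close (so a half turn about z gives the same grasp; the last joint's range is limited). The gripper opens to 85 mm and grips with 20 to 120 N. Pads are 22 mm wide; open, the fingers measure 114 mm over their backs; the gripper's body (76 mm by 85 mm) begins 54 mm behind the grasp point. The pads swing forward as they close: fully open they stand 13 mm farther back than shut.
Start: joints at [-1.31, 0.351, 1.652, -0, 1.139, -0.085], TCP at [0.186, -0.517, 0.231] pointing down, gripper open.
Joint ranges: [-2.75, 2.75], [-0.79, 2.1], [0.01, 2.65], [-1.57, 4.71], [0.07, 3.14], [-2.87, 2.87]. Speed limits (rad/s): [2.22, 2.22, 2.79, 3.14, 3.14, 3.14].

### API

Orientations are given as a 3x3 rotation matrix whose columns are the frame's x, y, z axes.
In Python, from bench import manip gives the robot as it stands. Calls block until the motion is done:
- manip.move_ptp(position, orientation): joint-space move of the TCP to a pose.
- manip.move_l(position, attitude=None, max_speed=0.15): straight line of the TCP; attitude=None keeps the orientation; max_speed is the mean speed in m/s.
- manip.move_j(angles): joint-space move.
- manip.set_gripper(opening, effort=None): opening from 0.0 (shut) to 1.0 (fully open); effort is the grip in N (None keeps the last); returns when the fingers have stopped.
- manip.dwell(seconds).
- manip.inverse_kinematics(position, orientation): joint angles nearest the present ones, or None.
- manip.grab_frame(name): name is "scene" or "top" or "wrist"; returns (picture, depth): 420x560x3 uint8, red, green, blue; 420x560 float32, m along the optical axis (not along the pixel's ray), 0 where there is no reading.
- manip.get_calibration(name): a dict with "camera_matrix" (3x3 intrinsics, pixels), "R" (3x3) and "t" (3): a world point X has camera coordinates R X + t. Camera axes: x right, y down, z forward; pixel columns grow to the right and rows downward; lengths in m; the calibration is good to about 2 mm. The wrist camera is an equidistant fisheye: a pixel r from the principal point sees the ray r / f radians off the axis. A picture is of the moment at which its call begins: read the wrist's pose just before it. get_calibration takes no time and is no camera call; for the wrist camera it gives the pose at the moment of the call.
A pose or a line that the arm cannot do raises manip.Unreachable and nothing moves.
- manip.sign_off(): hands the job in; it is judged then, once.
Trained networks look in the newest picture that a camera, given by its name, has taken for a name from the list of things; names that differ only in an ending like _2 or _b are one class to them, and where a whole thing is asked for, a point or a joint stands for the part that bears it (a point fixed in the world has none). Each returns a list of dicts, best first, with "confidence" (0 to 1); they miss things now and then, are a little off and sometimes report something else, mostly with a low value. They report only what shows in the picture. A call takes as long as a camera call. They do not tell look-alikes from the thing itself.
- manip.look_for(camera, name): "at" ([x, y, z] in m, in world coordinates, good to about 4 mm: the middle of the surface that is visible of it).
Readings, each from a call of its own:
- manip.current_time(): time.
- manip.current_qpos(): joint angles.
- manip.current_joint_vel(): joint speeds.
- manip.current_joint_torque(): joint torques, N m.
- manip.current_ee_pos(): TCP position.
- manip.current_tcp_rot(): TCP orientation.
- manip.current_force(): force on the tool from outside, world axes, zero at the start.
- manip.current_ft_torque(): the same for the moment, N m.
- manip.current_grip_width(): opening from 0.0 (shut) to 1.0 (fully open).
- manip.current_grip_force(): force on a finger pad.
Only numpy, scipy, OpenCV 4.12 (cv2) and the standard library are available. Lean on these libraries where they do the work, as an engineer would, in place of code of your own. Each camera call takes 0.05 s, during which the arm holds its last target. There are 200 camera calls.

## Working session

There is one attempt and no reset: what is moved stays moved. The work goes in short steps, each a Python script; the robot and the scene stay as the last script left them, time stands still between calls to the robot, and variables do not carry over. Pictures are saved under pics/ and viewed, at most 10 in all, crops included, and the job is handed in when it is done.

```bash
ls; mkdir -p pics
python3 - <<'E'
from bench import manip as m
import cv2,numpy as np
for c in ["scene","top"]:
    p,d=m.grab_frame(c); cv2.imwrite(f"pics/{c}0.png",p[:,:,::-1]); np.save(f"pics/{c}0.npy",d)
    for n in ["bottom_half","top_half","bore","fixed_dowel_tip","grip_bar","long_dowel","dowel_mid","stub_dowel","pin_stand","capsule_mid"]:
        print(c,n,[(np.round(r["at"],3).tolist(),round(r["confidence"],2)) for r in m.look_for(c,n)])
k=m.get_calibration("top"); print(k); print(m.get_calibration("scene")); print(m.current_time())
E
```

```text
pics
scene bottom_half [([0.724, 0.436, 0.041], 0.82), ([0.289, 0.226, 0.04], 0.65), ([0.569, 0.045, 0.038], 0.64)]
scene top_half [([0.515, -0.288, 0.014], 0.68), ([0.731, 0.003, 0.003], 0.39)]
scene bore [([0.575, 0.048, 0.042], 0.68), ([0.72, 0.438, 0.046], 0.58)]
scene fixed_dowel_tip [([0.569, 0.042, 0.038], 0.89), ([0.285, 0.229, 0.039], 0.87), ([0.722, 0.441, 0.042], 0.75)]
scene grip_bar [([0.518, -0.286, 0.009], 0.85)]
scene long_dowel [([0.537, 0.334, 0.04], 0.75), ([0.463, 0.298, 0.05], 0.39)]
scene dowel_mid [([0.465, 0.298, 0.05], 0.5)]
scene stub_dowel []
scene pin_stand [([0.57, 0.045, 0.042], 0.74), ([0.505, 0.32, 0.025], 0.71), ([0.727, -0.191, 0.056], 0.61)]
scene capsule_mid [([0.724, 0.439, 0.045], 0.79), ([0.572, 0.044, 0.036], 0.63), ([0.29, 0.222, 0.038], 0.63)]
top bottom_half [([0.559, 0.027, 0.044], 0.88), ([0.276, 0.212, 0.043], 0.86)]
top top_half [([0.501, -0.29, 0.015], 0.88)]
top bore [([0.561, 0.026, 0.045], 0.91), ([0.705, 0.431, 0.043], 0.86), ([0.274, 0.21, 0.042], 0.8)]
top fixed_dowel_tip [([0.559, 0.026, 0.04], 0.65), ([0.7, 0.428, 0.048], 0.65),
[... 370 characters left out ...]
274.76304388],
       [  0.        , 528.34096671, 210.8731366 ],
       [  0.        ,   0.        ,   1.        ]]), 'R': array([[ 0.0246175 , -0.99966344,  0.00818404],
       [-0.98577649, -0.02563531, -0.16609498],
       [ 0.16624888, -0.00397879, -0.9860758 ]]), 't': array([0.04393732, 0.53464257, 1.47592168])}
{'camera_matrix': array([[492.3910087 ,   0.        , 279.20828813],
       [  0.        , 492.3910087 , 204.06025513],
       [  0.        ,   0.        ,   1.        ]]), 'R': array([[-0.82766263,  0.56102268, -0.01510384],
       [ 0.38481887,  0.5477128 , -0.74291663],
       [-0.40852051, -0.62069658, -0.66921353]]), 't': array([ 0.39128485, -0.17689333,  1.40539327])}
1.1
```

View pics/scene0.png

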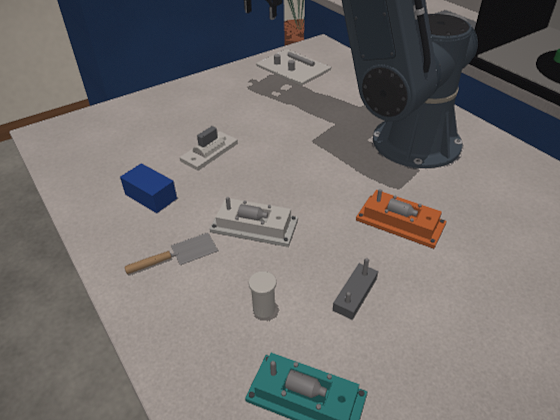

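View pics/top0.png

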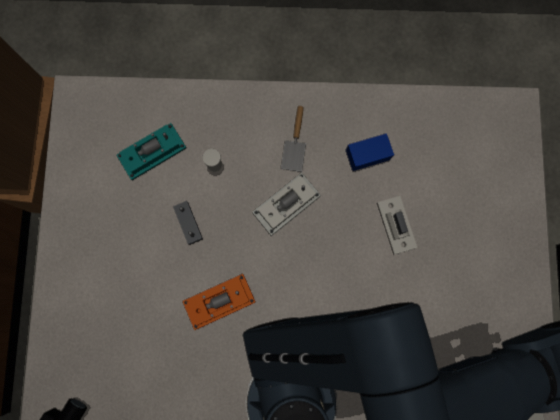

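The scene view shows the white bottom half at about (255,220), the white top half at (208,150), and the stand at (356,288) with the taller dowel at its far end (366,265). The orange and teal blocks are look-alikes. The two fixed cameras disagree by about 15 mm, so I'll measure with the wrist camera on a pass over all three.

```bash
cat > h.py <<'E'
from bench import manip as m
import cv2,numpy as np,pickle
def down(yaw):  # tool y axis (closing) at yaw+90deg; x at yaw, z down
    c,s=np.cos(yaw),np.sin(yaw); return np.array([[c,s,0],[s,-c,0],[0,0,-1.]])
def shot(name):
    k=m.get_calibration("wrist"); p,d=m.grab_frame("wrist")
    cv2.imwrite(f"pics/{name}.png",p[:,:,::-1]); pickle.dump((p,d,k),open(f"pics/{name}.pkl","wb")); return p,d,k
def cloud(d,k):  # world xyz per pixel of the fisheye
    K=k["camera_matrix"]; v,u=np.mgrid[:d.shape[0],:d.shape[1]]
    a=(u-K[0,2])/K[0,0]; b=(v-K[1,2])/K[1,1]; r=np.hypot(a,b)+1e-9; s=np.tan(np.minimum(r,1.5))/r
    return (np.dstack([a*s*d,b*s*d,d])-k["t"])@k["R"]
def rays(uv,k):
    K=k["camera_matrix"]; a=(np.array(uv,float)-K[:2,2])/[K[0,0],K[1,1]]; r=np.hypot(*a)+1e-9
    w=np.r_[a/r*np.sin(r),np.cos(r)]@k["R"]; return -k["R"].T@k["t"],w
def tri(obs):  # least-squares meeting point of rays
    A=np.zeros((3,3));b=np.zeros(3)
    for uv,k in obs:
        o,w=rays(uv,k);P=np.eye(3)-np.outer(w,w);A+=P;b+=P@o
    return np.linalg.solve(A,b)
def proj(X,k):
    c=k["R"]@X+k["t"]; K=k["camera_matrix"]; r=np.hypot(c[0],c[1])+1e-12; th=np.arctan2(r,c[2])
    return np.array([K[0,0]*th*c[0]/r+K[0,2],K[1,1]*th*c[1]/r+K[1,2]])
def look(*names):
    for n in names: print(n,[(np.round(r["at"],4).tolist(),round(r["confidence"],2)) for r in m.look_for("wrist",n)])
E
python3 - <<'E'
from h import *
for nm,x,y,ns in [("th",.46,-.29,["top_half","grip_bar"]),("bh",.50,.03,["bottom_half","bore","fixed_dowel_tip","capsule_mid"]),("ps",.44,.31,["pin_stand","long_dowel","dowel_mid","stub_dowel"])]:
    m.move_ptp([x,y,.26],down(0)); print(nm,m.current_ee_pos(),m.current_time()); shot(nm+"0"); look(*ns)
k=m.get_calibration("wrist"); print(k, "cam pos",-k["R"].T@k["t"])
cv2.imwrite("pics/m1.png",np.hstack([cv2.imread(f"pics/{n}0.png")[:,:] for n in("th","bh")])[:, :, :]) 
a=[cv2.resize(cv2.imread(f"pics/{n}0.png"),(400,300)) for n in("th","bh","ps")]
cv2.imwrite("pics/m1.png",np.vstack([np.hstack(a[:2]),np.hstack([a[2],a[2]*0])]))
E
```

```text
th [ 0.45957634 -0.29061822  0.2598889 ] 2.4417
top_half [([0.5118, -0.3003, 0.0164], 0.71)]
grip_bar [([0.5099, -0.2962, 0.0143], 0.85)]
bh [0.50018326 0.02915523 0.26000379] 3.8167
bottom_half [([0.3082, 0.1413, 0.0325], 0.83), ([0.562, 0.0253, 0.0419], 0.81), ([0.7152, 0.3827, 0.0333], 0.58)]
bore [([0.5607, 0.0218, 0.0456], 0.79), ([0.5166, -0.2857, 0.0186], 0.45)]
fixed_dowel_tip [([0.7137, 0.3888, 0.0343], 0.88), ([0.5628, 0.0265, 0.0426], 0.87), ([0.3008, 0.1424, 0.0277], 0.84), ([0.7045, -0.1916, 0.0593], 0.67)]
capsule_mid [([0.711, 0.3884, 0.0298], 0.87), ([0.5635, 0.027, 0.0468], 0.86), ([0.2998, 0.1427, 0.0242], 0.78)]
ps [0.44045891 0.30916778 0.25999055] 5.175
pin_stand [([0.5004, 0.3092, 0.0307], 0.94), ([0.5521, 0.0445, 0.0429], 0.34)]
long_dowel [([0.4634, 0.3032, 0.0698], 0.5)]
dowel_mid []
stub_dowel [([0.5502, 0.0457, 0.0474], 0.45)]
{'camera_matrix': array([[325.1922621 ,   0.        , 280.29956058],
       [  0.        , 325.1922621 , 210.24615662],
       [  0.        ,   0.        ,   1.        ]]), 'R': array([[-1.21458965e-03, -9.99998551e-01, -1.19239562e-03],
       [-9.57326613e-01,  8.18149418e-04,  2.89007069e-01],
       [-2.89005675e-01,  1.49253706e-03, -9.57326220e-01]]), 't': array([0.31127054, 0.37577201, 0.5335017 ])} cam pos [0.51429963 0.31016638 0.40250555]
```

View pics/m1.png

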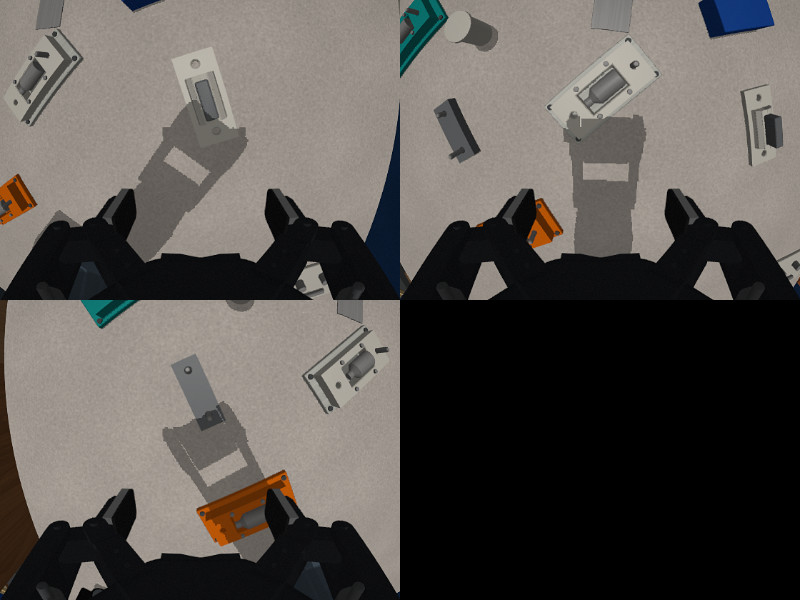

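Wrist and top cameras agree, and the scene camera is biased. The bore is at the lower left end of the white block, (574,115) in the mosaic. The fixed dowel is at its upper right, (635,65). The long dowel is at the stand end nearer the robot, (457,155). Next I'll fit these from the depth.

```bash
cat >> h.py <<'E'
def rect(P,c,rad,z0,z1):
    ok=(np.hypot(P[...,0]-c[0],P[...,1]-c[1])<rad)&(P[...,2]>z0)&(P[...,2]<z1)
    Q=P[ok]; (cx,cy),(w,h),a=cv2.minAreaRect((Q[:,:2]*1000).astype(np.float32))
    if w<h: w,h,a=h,w,a+90
    print("n",len(Q),"c",round(cx,1),round(cy,1),"mean",np.round(Q.mean(0)*1000,1),"medz",round(np.median(Q[:,2])*1000,1),"size",round(w,1),round(h,1),"yaw",round((a+90)%180-90,2))
    return Q
E
python3 - <<'E'
from h import *
L=lambda n: pickle.load(open(f"pics/{n}.pkl","rb"))
P={n:cloud(*L(n+"0")[1:]) for n in("th","bh","ps")}
print("noise: bench z",[ (np.median(q[:200,200:400,2][abs(q[:200,200:400,2])<.008]).round(4),np.std(q[:200,200:400,2][abs(q[:200,200:400,2])<.008]).round(4)) for q in P.values()])
print("flange");rect(P["th"],(.505,-.293),.12,.008,.02)
print("bar");rect(P["th"],(.505,-.293),.06,.06,.08)
print("block");rect(P["bh"],(.562,.026),.1,.039,.0465)
print("foot");rect(P["bh"],(.562,.026),.12,.009,.0465)
print("fixdowel+caps");rect(P["bh"],(.562,.026),.1,.065,.09)
print("stand");rect(P["ps"],(.498,.311),.075,.02,.03)
print("tall pin");Q=rect(P["ps"],(.498,.311),.075,.052,.09);print(np.percentile(Q[:,2],[2,50,90,98]))
print("short pin");rect(P["ps"],(.498,.311),.075,.034,.052)
E
```

```text
noise: bench z [(np.float64(-0.0002), np.float64(0.0009)), (np.float64(-0.0001), np.float64(0.0012)), (np.float64(-0.0002), np.float64(0.0008))]
flange
n 4754 c 507.1 -298.8 mean [ 510.  -297.9   13.9] medz 13.9 size 160.7 71.0 yaw 17.76
bar
n 1083 c 507.0 -299.0 mean [ 507.2 -298.6   69.5] medz 69.6 size 59.7 20.3 yaw 17.75
block
n 6269 c 562.1 26.8 mean [562.2  26.8  43.8] medz 43.8 size 160.9 70.9 yaw -49.35
foot
n 9759 c 562.1 26.7 mean [562.7  27.9  33.5] medz 43.2 size 190.7 91.0 yaw -49.37
fixdowel+caps
n 88 c 600.6 -18.2 mean [600.5 -17.9  75.8] medz 76.6 size 9.4 9.0 yaw 86.68
stand
n 3698 c 497.6 313.8 mean [498.8 314.3  25.8] medz 25.8 size 120.6 44.8 yaw 24.25
tall pin
n 86 c 461.6 297.2 mean [462.3 297.2  67.1] medz 68.7 size 9.7 9.0 yaw -36.73
[0.05485928 0.06869202 0.07027018 0.07106689]
short pin
n 83 c 499.8 314.7 mean [516.6 321.8  45.6] medz 46.6 size 85.5 9.5 yaw 25.02
```

The depth fits match the given sizes: block 160.9x70.9 at 43.8 mm high, bar 60x20 at 69.6 mm, dowel tip at about 70 mm. Next is a second view from above the dowel, then the grasp.

Run:
```python
from h import *
y=np.radians(24.25); R=down(y)
m.move_ptp([.4614,.2973,.17],R); m.dwell(.2)
P=cloud(*shot("ps1")[1:]); e=m.current_ee_pos(); print("ee",e)
print("stand");rect(P,(.498,.311),.075,.02,.03)
print("tall");Q=rect(P,(.4614,.2973),.02,.064,.09); print(Q[:,2].max())
c=np.array([.4614,.2973]); cm=cv2.minAreaRect((Q[:,:2]*1000).astype(np.float32))[0]
cm=np.array(cm)/1000; assert np.hypot(*(cm-c))<.003
g=(c+cm)/2; print("go",g)
m.move_l([*g,.039],max_speed=.12); print("down",m.current_ee_pos(),m.current_force())
m.set_gripper(0,40); print("w",m.current_grip_width(),m.current_grip_force(),m.current_force())
m.move_l([*g,.16],max_speed=.12); print(m.current_grip_width(),m.current_force(),m.current_ee_pos(),m.current_time())
m.dwell(.2);P=cloud(*shot("ps2")[1:]);e=m.current_ee_pos()
ok=(np.hypot(P[...,0]-e[0],P[...,1]-e[1])<.02)&(P[...,2]>.1)&(P[...,2]<.155); T=(P[ok]-e)@R; print("below tool n",len(T),T.mean(0),T.min(0),T.max(0))
```

```text
ee [0.46173793 0.29774243 0.17133699]
stand
n 6112 c 497.5 313.5 mean [500.  314.7  25.8] medz 25.8 size 120.1 44.3 yaw 24.38
tall
n 121 c 461.3 296.9 mean [461.8 297.1  68.5] medz 68.7 size 8.9 8.8 yaw 23.54
0.07169420321170478
go [0.46136489 0.29709006]
down [0.46172832 0.2972747  0.03964165] [0.03949708 0.23334465 0.84483034]
w 0.10315085284477314 38.93551917106379 [-0.11478824 -1.0928262   1.48746381]
0.09703224020017076 [-0.12595148 -0.45265869 -1.397156  ] [0.46101494 0.29691057 0.15930733] 9.275
below tool n 322 [ 0.0034281  -0.00077012  0.01677619] [ 7.60390967e-05 -5.64530689e-03  4.65349919e-03] [0.00506294 0.0039618  0.03096096]
```

View pics/ps2.png

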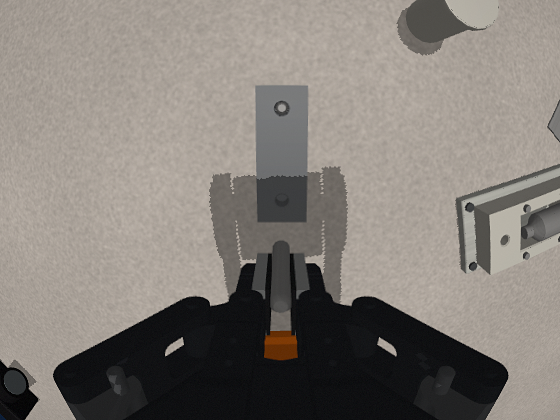

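The dowel is gripped upright, with its lower end at (281,243) and about 32 mm below the TCP. Next I'll hover over the bore and look at the dowel and bore together.

Run:
```python
from h import *
R=down(np.radians(-49.35))
m.move_ptp([.5230,.0723,.16],R); m.move_l([.5230,.0723,.135]); m.dwell(.3)
P=cloud(*shot("b1")[1:]);e=m.current_ee_pos();print("ee",e,"rotz",m.current_tcp_rot()[:,2], m.current_time(),m.current_grip_width())
print("block");rect(P,(.562,.026),.12,.039,.0465)
print("fd");rect(P,(.601,-.018),.02,.066,.09)
ok=(np.hypot(P[...,0]-e[0],P[...,1]-e[1])<.02)&(P[...,2]>.085)&(P[...,2]<e[2]-.004); T=(P[ok]-e)@R
for z0 in (.006,.012,.018,.024): t=T[(T[:,2]>z0)&(T[:,2]<z0+.006)]; print(z0,len(t),"xmax",np.percentile(t[:,0],95).round(4),"y",t[:,1].min().round(4),t[:,1].max().round(4))
print("zmax",T[:,2].max())
k=pickle.load(open("pics/b1.pkl","rb"))[2]
uv=proj(np.array([.5230,.0723,.044]),k); print("bore pred px",uv)
im=cv2.imread("pics/b1.png"); u,v=uv.astype(int); c=im[max(v-70,0):v+70,u-90:u+90]; print("origin",u-90,max(v-70,0)); cv2.imwrite("pics/b1c.png",cv2.resize(c,None,fx=4,fy=4,interpolation=cv2.INTER_CUBIC))
```

```text
ee [0.52321257 0.07238928 0.13545344] rotz [ 7.50687332e-04  4.28291523e-05 -9.99999717e-01] 11.1167 0.10190533181691111
block
n 14156 c 561.7 27.0 mean [563.   25.6  43.8] medz 43.8 size 160.8 70.7 yaw -49.53
fd
n 231 c 600.8 -18.7 mean [600.3 -18.1  75.7] medz 76.5 size 10.0 9.6 yaw 39.59
0.006 90 xmax 0.0035 y -0.0053 0.0036
0.012 67 xmax 0.0032 y -0.0054 0.0037
0.018 72 xmax 0.0031 y -0.0055 0.0039
0.024 64 xmax 0.0029 y -0.0051 0.004
zmax 0.03070248745543304
bore pred px [282.03871507 213.08663494]
origin 192 143
```

View pics/b1c.png

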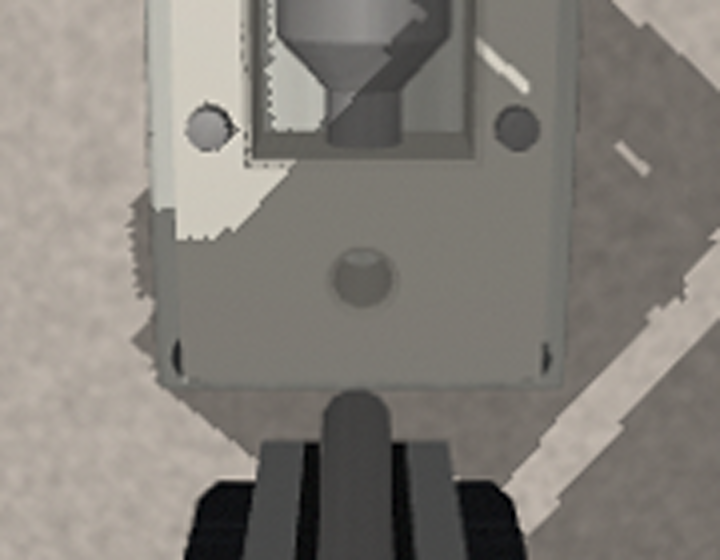

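The bore shows at about px (282.5,212.5), within 1 px of the prediction, and the dowel hangs centred below it at (281,243). Next I'll fit the held dowel's axis in the tool frame.

Run:
```python
from h import *
from scipy.optimize import least_squares
for n,e,yw in (("ps2",[0.46101494,0.29691057,0.15930733],24.25),("b1",[0.52321257,0.07238928,0.13545344],-49.35)):
    p,d,k=pickle.load(open(f"pics/{n}.pkl","rb")); P=cloud(d,k); e=np.array(e); R=down(np.radians(yw))
    T=(P-e)@R; ok=(np.hypot(T[...,0],T[...,1])<.012)&(T[...,2]>.003)&(T[...,2]<.028); t=T[ok]
    f=lambda q: np.hypot(t[:,0]-q[0]-q[2]*(t[:,2]-.03),t[:,1]-q[1]-q[3]*(t[:,2]-.03))-.005
    s=least_squares(f,[0,0,0,0],loss="soft_l1",f_scale=.0005); print(n,len(t),"axis at z=30mm (x,y), slopes:",s.x.round(4),"rms",np.std(f(s.x)).round(5))
o,w=rays([282.1,212.2],k); print("bore px->",o+w*(.044-o[2])/w[2])
```

```text
ps2 321 axis at z=30mm (x,y), slopes: [-0.0007 -0.0007 -0.0207  0.0054] rms 0.00026
b1 326 axis at z=30mm (x,y), slopes: [-0.0023 -0.0007 -0.0232  0.0009] rms 0.00025
bore px-> [0.52342194 0.07173988 0.044     ]
```

```bash
cat >> h.py <<'E'
from scipy.optimize import least_squares
def held(P,e,R):
    T=(P-e)@R; ok=(np.hypot(T[...,0],T[...,1])<.012)&(T[...,2]>.003)&(T[...,2]<.028); t=T[ok]
    f=lambda q: np.hypot(t[:,0]-q[0]-q[2]*(t[:,2]-.03),t[:,1]-q[1]-q[3]*(t[:,2]-.03))-.005
    return least_squares(f,[0,0,0,0],loss="soft_l1",f_scale=.0005).x
E
python3 - <<'E'
from h import *
print(m.current_force(),m.current_grip_force())
for z in (.135,.120):
    m.move_l([.5230,.0723,z]); m.dwell(.2)
    for i in range(2):
        e=m.current_ee_pos();R=m.current_tcp_rot(); P=cloud(*shot(f"b2{i}")[1:]); print(e.round(4) if hasattr(e,'round') else e,held(P,np.array(e),np.array(R)).round(4))
        rect(P,(.562,.026),.12,.039,.0465); rect(P,(.601,-.018),.02,.066,.09)
E
```

```text
[-0.49160433  0.40489657 -1.1238209 ] 38.97886786580784
[0.523  0.0723 0.135 ] [-0.0023 -0.0006 -0.0205  0.0009]
n 14244 c 561.8 26.9 mean [563.2  25.4  43.8] medz 43.8 size 161.1 70.5 yaw -49.5
n 234 c 600.9 -18.8 mean [600.3 -18.1  75.5] medz 76.3 size 9.9 9.6 yaw 82.17
[0.523  0.0723 0.135 ] [-0.0023 -0.0006 -0.0225  0.0009]
n 14231 c 561.7 26.9 mean [563.1  25.4  43.8] medz 43.8 size 161.3 70.4 yaw -49.54
n 231 c 600.8 -18.6 mean [600.3 -18.   75.5] medz 76.4 size 9.9 9.4 yaw 79.86
[0.5232 0.0723 0.1205] [-0.0023 -0.0006 -0.0222  0.0022]
n 15800 c 562.1 26.5 mean [563.5  24.9  43.8] medz 43.8 size 160.5 70.8 yaw -49.37
n 272 c 600.6 -18.7 mean [600.2 -18.   75.7] medz 76.4 size 10.3 9.8 yaw 58.38
[0.5232 0.0723 0.1204] [-0.0023 -0.0006 -0.0217  0.0023]
n 15805 c 562.0 26.6 mean [563.5  24.9  43.8] medz 43.8 size 160.6 70.7 yaw -49.42
n 272 c 600.7 -18.7 mean [600.2 -18.   75.6] medz 76.5 size 10.0 9.7 yaw 63.17
```

Run:
```python
from h import *
R=np.array(m.current_tcp_rot()); b=np.array([.5230,.07235]); d=R[:2,:2]@[-.0022,-.0006]; t=b-d; print("target",t)
m.move_l([*t,.084]); m.dwell(.2); f0=np.array(m.current_force()); print("f0",f0, m.current_ee_pos())
z=.084
while z>.0475:
    z-=.002; m.move_l([*t,z],max_speed=.04); f=np.array(m.current_force())-f0; print(round(z,4),np.array(m.current_ee_pos())[2].round(4),f.round(1))
    if f[2]>15 or np.hypot(*f[:2])>15: print("stop"); break
print(m.current_time(),m.current_grip_width())
```

```text
target [0.52397804 0.07029004]
f0 [-0.08287627 -0.24813407 -0.91086415] [0.52448787 0.070353   0.08491916]
0.082 0.0821 [-0.7  0.8  0.9]
0.08 0.0799 [-0.2  0.4 -0.3]
0.078 0.0778 [-0.2  0.  -0. ]
0.076 0.0759 [1.  0.7 0.1]
0.074 0.0739 [-0.6  0.2  0.6]
0.072 0.0719 [0.2 0.1 0. ]
0.07 0.0699 [ 0.4 -0.3  0.4]
0.068 0.0679 [0.7 0.  0.7]
0.066 0.0659 [-0.1  1.5  1. ]
0.064 0.0639 [-0.3  0.  -0.2]
0.062 0.0619 [-0.4 -0.1  0.8]
0.06 0.0599 [0.9 0.2 0.9]
0.058 0.0579 [ 0.2 -0.1  0.7]
0.056 0.0559 [-0.6  0.8  0.4]
0.054 0.0539 [-0.7 -0.4  1.2]
0.052 0.0519 [0.3 0.4 0.4]
0.05 0.0499 [-0.1  0.4 -0.1]
0.048 0.0479 [0.5 0.2 0.7]
0.046 0.0467 [-3.3  0.9 12.6]
17.5583 0.10198648568834702
```

It slid in with almost no force and bottomed at TCP z = 0.0467 (12.6 N). Next: release, check, and go to the top half.

Run:
```python
from h import *
m.set_gripper(.5,40); e=m.current_ee_pos(); m.move_l([e[0],e[1],.17],max_speed=.2); m.dwell(.15)
P=cloud(*shot("b3")[1:]); print("dowel");Q=rect(P,(.523,.0723),.02,.068,.09);print(Q[:,2].max());print("fd");rect(P,(.601,-.018),.02,.068,.09); rect(P,(.562,.026),.12,.039,.0465); print(m.current_time())
R=down(np.radians(17.76)); m.set_gripper(1); m.move_ptp([.507,-.2989,.18],R); m.dwell(.2)
P=cloud(*shot("t1")[1:]); print("bar");Q=rect(P,(.507,-.299),.06,.06,.08); print("flange"); rect(P,(.507,-.299),.12,.008,.02); print(m.current_ee_pos(),m.current_time())
```

```text
dowel
n 151 c 523.3 72.1 mean [523.9  71.3  76. ] medz 76.7 size 9.4 9.4 yaw -78.84
0.07938417545320439
fd
n 159 c 601.0 -18.6 mean [600.6 -18.2  76.2] medz 76.7 size 9.8 9.5 yaw -65.73
n 10897 c 561.9 26.8 mean [563.4  25.   43.8] medz 43.9 size 160.4 70.6 yaw -49.36
18.95
bar
n 1733 c 507.5 -298.7 mean [ 509.2 -298.1   69.4] medz 69.6 size 59.7 20.0 yaw 17.57
flange
n 6698 c 507.1 -298.7 mean [ 516.6 -295.5   13.8] medz 13.8 size 160.5 70.7 yaw 17.55
[ 0.50720303 -0.29849352  0.18003485] 21.3083
```

View pics/b3.png

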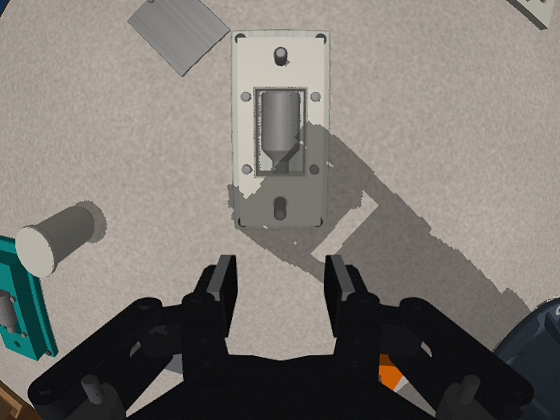

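The long dowel is home at (281,207), with its tip level with the fixed dowel at (280,56). Next I'll grasp the top half.

Run:
```python
from h import *
R=down(np.radians(17.65)); c=[.5072,-.2988]
m.move_l([*c,.10],R,max_speed=.2); m.move_l([*c,.0412],max_speed=.08); print(m.current_ee_pos(),m.current_force())
m.set_gripper(0,90); print("w",m.current_grip_width(),m.current_grip_force(),m.current_force())
m.move_l([*c,.175],max_speed=.12); print(m.current_grip_width(),m.current_force())
m.move_ptp([.5621,.0268,.175],down(np.radians(-49.4))); m.dwell(.3)
e=np.array(m.current_ee_pos());R=np.array(m.current_tcp_rot());print(e,R[:2,0],m.current_time())
P=cloud(*shot("t2")[1:]); print("F",m.current_force(),m.current_ft_torque(),m.current_grip_width())
ok=(np.hypot(P[...,0]-e[0],P[...,1]-e[1])<.13)&(P[...,2]>e[2]-.041+.004)&(P[...,2]<e[2]-.041+.024)
Q=P[ok]; print(len(Q)); T=(Q-e)@R; print("z",np.percentile(T[:,2],[5,50,95]).round(4)); r=cv2.minAreaRect((T[:,:2]*1000).astype(np.float32)); print(r)
```

```text
[ 0.50745266 -0.29897285  0.04151968] [0.64563644 0.56947276 0.15173956]
w 0.21681606965070047 87.96130657196045 [-0.18243903 -1.43661804  2.49615987]
0.2186257143108667 [-0.1295459  -0.98359042 -3.10770072]
[0.56213946 0.02645297 0.17500145] [ 0.65050509 -0.7595019 ] 26.4667
F [ 0.28366086  0.25335348 -3.74623042] [ 0.02011926  0.03612505 -0.010422  ] 0.21875556412359676
13640
z [0.0263 0.0275 0.0287]
((-2.12738037109375, -0.6520805358886719), (161.18856811523438, 70.60572052001953), 0.061903782188892365)
```

View pics/t2.png

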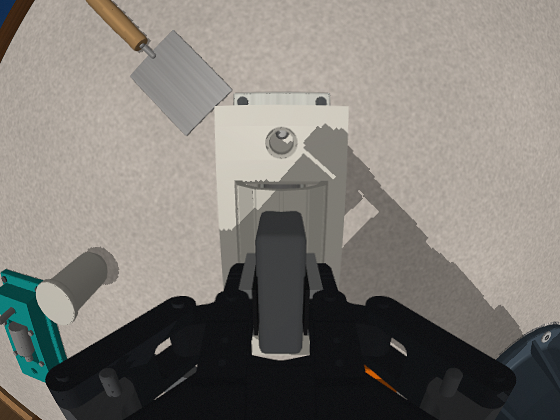

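Run:
```python
from h import *
for n,yw,c in (("ps1",24.25,(.46,.297)),("b3",-49.35,(.524,.07)),("t2",-49.4,(.562,.0268))):
    p,d,k=pickle.load(open(f"pics/{n}.pkl","rb"));P=cloud(d,k)
    R=down(np.radians(yw)); T=(P-np.r_[c,0])@R; T[...,2]*=-1
    for nm,z in (("bench",0),("blocktop",.0438),("flange",.175-.0275)):
        q=T[(abs(T[...,2]-z)<.006)&(abs(T[...,1])<.15)&(abs(T[...,0])<.25)]
        if len(q)>500:
            for _ in range(3):
                s=np.linalg.lstsq(np.c_[q[:,:2],np.ones(len(q))],q[:,2],rcond=None)[0]; r=q[:,2]-np.c_[q[:,:2],np.ones(len(q))]@s; q=q[abs(r)<2.5*r.std()]
            print(n,nm,len(q),s.round(4))
p,d,k=pickle.load(open("pics/t2.pkl","rb")); g=cv2.cvtColor(p,cv2.COLOR_RGB2GRAY)[115:170,250:312]
cv2.imwrite("pics/t2c.png",cv2.resize(cv2.imread("pics/t2.png")[115:170,250:312],None,fx=9,fy=9,interpolation=cv2.INTER_CUBIC))
R=down(np.radians(-49.4));e=np.array([.5621395,.02645297,.175])
for x,y,z in ((60,0,.1475),(60,0,.134)): print("hole px if exactly centred in tool",proj(e+R@np.array([x/1000,y,e[2]-z]),k))
print("fd tip px",proj(np.array([.6009,-.0186,.078]),k),"cam",-k["R"].T@k["t"])
```

```text
ps1 bench 79696 [ 0.0013 -0.0008 -0.0002]
ps1 blocktop 1289 [ 0.01   -0.0084  0.0439]
b3 bench 64277 [ 0.0003 -0.002  -0.0001]
b3 blocktop 11037 [-0.0007 -0.0017  0.0439]
t2 bench 53615 [ 0.0002 -0.0025 -0.0001]
t2 flange 12991 [-0.001   0.0031  0.1475]
hole px if exactly centred in tool [281.95101716 139.46216031]
hole px if exactly centred in tool [281.86462619 137.63044533]
fd tip px [281.45790243 132.99886715] cam [ 0.61016488 -0.02863187  0.31743973]
```

View pics/t2c.png

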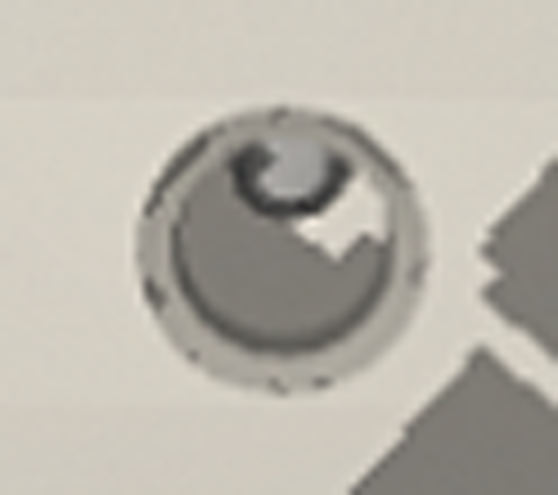

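The bench fits flat, so the camera tilt is good. Through the hole at px (281,142) the fixed dowel tip shows at (282,133), which agrees with the flange sitting about -1.9 mm along tool x. I'll correct for that and descend with a force guard.

Run:
```python
from h import *
t=np.array([.56284,.02493]); m.move_l([*t,.126],max_speed=.1); m.dwell(.2); f0=np.array(m.current_force()); print(m.current_ee_pos(),f0,m.current_ft_torque())
z=.126
while z>.093:
    z-=.002; m.move_l([*t,z],max_speed=.04); f=np.array(m.current_force())-f0; print(round(z,4),np.array(m.current_ee_pos())[2].round(4),f.round(1),np.round(m.current_ft_torque(),2))
    if f[2]>10 or np.hypot(*f[:2])>12: print("stop"); break
print(m.current_time())
```

```text
[0.5631918  0.02495852 0.12667335] [ 0.01932519 -0.24595203 -3.7434633 ] [0.0037185  0.02255527 0.01340379]
0.124 0.124 [ 0.7 -0.1 -0.7] [-0.05  0.02  0.05]
0.122 0.1218 [-0.7  0.7 -0.5] [ 0.02  0.01 -0.  ]
0.12 0.1198 [-0.3  0.5  0.1] [-0.01 -0.01  0.02]
0.118 0.1178 [0.  0.1 0.6] [-0.02  0.06 -0.03]
0.116 0.1159 [0.2 0.6 0.8] [ 0.02  0.02 -0.01]
0.114 0.1139 [-0.6  0.2 -0. ] [-0.01 -0.01  0.02]
0.112 0.1119 [-0.8  0.3  0.5] [ 0.02 -0.01  0.03]
0.11 0.1099 [-0.1  0.   0.8] [ 0.02 -0.   -0.03]
0.108 0.1079 [0.8 0.2 1.4] [-0.01  0.01  0.04]
0.106 0.1059 [-0.6 -0.1 -0.4] [-0.    0.01 -0.03]
0.104 0.1038 [-0.4 -0.2  1. ] [-0.02 -0.03  0.02]
0.102 0.1019 [ 1.  1. -0.] [-0.08 -0.    0.04]
0.1 0.0999 [-0.1  0.7 -0.2] [ 0.03 -0.02  0.06]
0.098 0.0979 [0.  0.4 0.5] [0.03 0.04 0.02]
0.096 0.0958 [0.6 0.4 0.3] [ 0.02 -0.04 -0.02]
0.094 0.0939 [ 0.9 -0.9  0.2] [ 0.02  0.03 -0.07]
0.092 0.0918 [ 1.   0.8 -0.2] [ 0.   -0.02 -0.03]
31.6083
```

Both dowels are through without force. Now I'll press down to flush.

Run:
```python
from h import *
t=[.56284,.02493]; z=.091
while z>.078:
    z-=.0005; m.move_l([*t,z],max_speed=.03); f=np.array(m.current_force()); print(round(z,4),np.array(m.current_ee_pos())[2].round(4),f.round(1))
    if f[2]+3.7>32 or np.hypot(*f[:2])>20: break
m.dwell(.5); e=np.array(m.current_ee_pos()); P=cloud(*shot("f1")[1:]); print(m.current_force(),m.current_ft_torque(),e,m.current_grip_width(),m.current_grip_force(),m.current_time())
print("flange");rect(P,(.562,.0268),.12,.053,.063); rect(P,(.6009,-.0186),.012,.066,.09)
```

```text
0.0905 0.0905 [-0.4  0.2 -3. ]
0.09 0.0902 [-1.4  0.5  0.8]
0.0895 0.0897 [-1.  -0.5  4.2]
0.089 0.0891 [-1.4 -0.6  3.7]
0.0885 0.0886 [-1.8 -0.5  4.6]
0.088 0.0881 [-0.8 -0.3  4.7]
0.0875 0.0876 [-1.2 -1.4  5.1]
0.087 0.0871 [-1.8 -0.6  5.6]
0.0865 0.0867 [-1.9 -0.9  7. ]
0.086 0.0862 [-2.3 -0.2  6.1]
0.0855 0.0858 [-2.2 -0.2  7.9]
0.085 0.0855 [-3.8  0.4 10.6]
0.0845 0.0855 [-6.1  0.3 17.2]
0.084 0.0854 [-9.1 -1.  22. ]
0.0835 0.0853 [-11.3  -1.5  26.4]
0.083 0.0853 [-15.1  -2.3  34. ]
[-15.05948485  -1.8890352   34.01398321] [-0.07912735  2.20036845  0.03910443] [0.562853   0.02488876 0.08532653] 0.2200040482805708 93.27818155288696 36.1583
flange
n 13462 c 562.2 26.6 mean [591.4  -7.7  57.9] medz 57.9 size 160.6 70.6 yaw -49.37
n 349 c 600.8 -19.2 mean [601.1 -19.4  76.5] medz 76.9 size 9.5 9.3 yaw -5.65
```

The stiff stop at TCP z = 0.0854 and the flange top at 57.9 mm (58 expected) confirm it is flush. I'll ease the push slightly and hand in.

Run:
```python
from h import *
m.move_l([.56284,.02493,.0838],max_speed=.02); m.dwell(.5); print(m.current_force(),m.current_ee_pos(),m.current_grip_force(),m.current_time())
P=cloud(*shot("f2")[1:]); rect(P,(.562,.0268),.12,.053,.063)
print(m.sign_off())
```

```text
[-10.36291252  -1.64510954  24.47869881] [0.56289613 0.02491489 0.08539941] 91.85114622116089 36.9083
n 13460 c 562.2 26.8 mean [591.3  -7.7  57.9] medz 57.9 size 161.0 70.7 yaw -49.55
the job is handed in; nothing more can be done
None
```

I handed the job in at about 37 s: the long dowel is home in the bore, and the top half is over both dowels, flush, and held shut with about 28 N of push; no verdict came back.

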